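Empty the specimen rinse pan and reset its water valve

ROBOT

A 7-joint arm with a two-finger parallel gripper is mounted at the origin on the work surface. World frame = base frame: x ahead of the robot, y to its left, z up, the work surface at z = 0. Lengths are in m, angles in rad, forces in N, time in s.
With the tool pointing down it reaches from about 0.425 to 0.925 m from the base axis. Payload 6.8 kg.
Tool frame: the origin (TCP) lies midway between the tips of the shut fingers; the grasp point (between the pads) lies 19 mm behind it; z points along the fingers, y is the line along which they close (so a half turn about z gives the same grasp; the last joint's range is limited). The gripper opens to 85 mm and grips with 20 to 120 N. Pads are 22 mm wide; open, the fingers measure 114 mm over their backs; the gripper's body (76 mm by 85 mm) begins 54 mm behind the grasp point. The pads swing forward as they close: fully open they stand 13 mm farther back than shut.
Start: joints at [-1.237, 0.477, 0.022, 1.555, -0.011, 1.109, -0.083], TCP at [0.289, 0.61, 0.231] pointing down, gripper open.
Joint ranges: [-2.96, 2.96], [-0.34, 2.1], [-1.41, 1.46], [0.24, 2.44], [-1.37, 4.51], [0.17, 1.92], [-2.96, 2.96]. Speed limits (rad/s): [2.39, 2.39, 3.14, 3.14, 3.14, 3.14, 3.14].

INTERFACE

Orientations are given as a rotation vector (axis times angle).
In Python, from bench import r gives the robot as it stands. The module is installed in compiled form; this text tells all that it offers.
- The arm moves only by the tool apply_moves, never from a script. Its argument "rows" is a list of rows, each a list of 6 numbers: the shift along the tool's x, y, z scaled (see below), then the turn, a rotation vector about the tool's x, y, z scaled (see below). A call has 1 to 5 rows; each row is the pose to reach, as a shift and turn from the pose commanded when the call began, along the tool's axes at that moment; what a row does not reach only later rows make up. The controller multiplies each number of a shift by 0.25 m and each number of a turn by 90 degrees. A row lasts 1/8 s, in which the tool goes at most 62.5 mm and 10.7 degrees, less where a joint would pass 70% of its speed; a pose out of reach is approached as far as the arm can. A call with a number of a shift or a turn outside -1 to 1 is refused whole. A call with a gripper value outside its range is refused whole. "claw" is the opening, from 0 (shut) to 1 (fully open), set as the call begins (left out, the last holds). The fingers move at their own pace and stop on an object; "newtons" is the grip in N (left out, the last holds). Time passes only in rows, so rows that repeat a pose let the fingers close. It gives the time, the measured TCP pose, the force, the opening and the grip force at its end, in the units of the state.
- r.get_obs(): the state, without advancing time (a new reading comes with each control period).
- r.grab_frame(name): name is "side" or "top" or "wrist"; returns a dict with "pixels" (400x640x3 uint8, red, green, blue), "intrinsics" (3x3 intrinsics, pixels), "dist" ([k1, k2, p1, p2, k3] as OpenCV has them; the pictures are not rectified), "eye" and "attitude" of the camera in the world. Camera axes: x right, y up, looking along -z (the intrinsics and any distortion apply to the point x, -y, -z); pixel columns grow to the right and rows downward; lengths in m; the calibration is good to about 2 mm. A picture is of the moment at which its call begins. There is no depth.
- r.hand_in(): hands the job in; it is judged then, once.
Trained networks look in a picture, given as the dict that the camera call returned (one of the last four; its "shot" number tells which), for a name from the list of things; names that differ only in an ending like _2 or _b are one class to them, and where a whole thing is asked for, a point or a joint stands for the part that bears it (a point fixed in the world has none). Each returns a list of dicts, best first, with "conf" (0 to 1); they miss things now and then, are a little off and sometimes report something else, mostly with a low value. They report only what shows in the picture. A call takes as long as a camera call. They do not tell look-alikes from the thing itself.
- r.search_frame(picture, thing): "rect" ([left, top, width, height] in pixels, round what is visible of it).
- r.outline_of(picture, thing): "pixels" (400x640 bool, what is visible of it) and "rect" ([left, top, width, height] in pixels, round what is visible of it).
- r.landmark_of(picture, thing): "point" ([column, row] in pixels: a listed point, or the origin of a listed thing).
The state is a dict: "clock": time; "joints": joint angles; "qvel": joint speeds; "tau": joint torques, N m; "tcp_pos": TCP position; "orientation": TCP orientation; "contact_force": force on the tool from outside, world axes, zero at the start; "moment": the same for the moment, N m; "grip_width": finger opening in m; "gripper_force": force on a finger pad.
Only numpy, scipy, OpenCV 4.12 (cv2) and the standard library are available. Lean on these libraries where they do the work, as an engineer would, in place of code of your own. Each camera call takes 0.05 s, during which the arm holds its last target. There are 200 camera calls.

TASK

Take the small rinse pan by its blue bar and tip it up to 40 degrees, keep it there for a second to empty it, and set it back down level on its stop. Then turn the red wheel valve clockwise by its black handle until it is fully shut against its stop, pause a moment there, and back it off (counterclockwise) exactly two full turns. Finish while still gripping the black handle at that setting, ready to shut it again, and leave the jar and the brain model where they are.

Things in the scene. Friction and masses are not known exactly. Their poses are not given: they have to be found in the camera images.
- pan_stand: fixed stand of the rinse pan: aluminium base plate 200 x 270 x 8 mm with two side cheeks up to 123 mm high at its local y = +-118 mm, each with a round white scale (red tick at 40 degrees) standing up to z = 162 mm; origin under the centre of its base plate on the work surface, x axis pointing from the pan's grip bar towards its back (roughly away from the robot), y along the hinge
- pan_hinge (a point): centre of the pan's tilting axis, 100 mm above the stand's origin; the axis runs along the stand's y
- pan (a joint): tilt of the pan in rad: 0 = level, resting on its stop; grows as the front (grip bar side) is lifted, so that the pan empties to the back; 0.698 = 40 degrees; stop at 1.1. Its hinge is stiff (0.3 N m): the pan stays where it is left. The pan is a stainless open box 160 (x) x 200 (y) x 45 mm, its rim 20 mm above the hinge axis when level
- pan_bar: blue round grip bar of the pan, along the hinge direction, 18 mm in diameter, 98 mm long, between two side arms 102 mm apart; origin at its middle. It rolls freely about its own axis, so a gripper can keep its orientation. When level it lies 135 mm in front (-x of the stand) of the hinge axis and 13 mm above it; 46 mm of free space to the pan's front wall behind it, and nothing in front of it. Its frame rolls with the bar
- valve_stand: fixed bench valve: base plate 210 x 90 x 8 mm, brass body on copper pipe along its local x; origin under the centre of the base plate on the work surface. The wheel's upright axis passes through this origin
- valve_axis (a point): centre of the red wheel's rim, on its upright axis, 115 mm above the stand's origin; the wheel is 128 mm over its rim, its rim 12 mm thick, and nothing of it but the handle stands higher than 13 mm above this point
- valve (a joint): how far the valve is open, in rad: 0 = fully shut against a hard stop; grows counterclockwise seen from above; 12.566 = two full turns open; the other stop is at 18.85. Starts between 1.5 and 5 rad. Turning takes about 0.06 N m (some 1.2 N at the handle) and it stays where it is left. When the valve is shut the handle stands in the stand's +x direction from the axis
- valve_handle: black upright round handle on the wheel's rim, 22 mm in diameter, 48 mm long; origin at its middle, 52 mm from the wheel's axis and 36 mm above valve_axis. It spins freely about its own upright axis, so a gripper can hold it from above and go round in a circle without turning. Its frame spins with it
- specimen_jar: small brown and white jar with a white cap, 52 mm in diameter, 75 mm high, bystander; origin under its centre
- brain_model: pink and orange brain model on a white round foot, about 100 x 100 x 90 mm, bystander; origin under its foot's centre
Not all that is in view belongs to the job. Leave any green look-alike of the valve_stand alone.

How it is judged:
On the way, in this order (a step that is already met when the one before it is completed fails the run):
1. the pan is kept tipped at 40 degrees (within 6 degrees) (value of joint pan between 0.593 and 0.803 rad), for 0.6 s.
2. the pan is back level on its stop (value of joint pan below 0.06 rad), for 0.2 s.
3. the valve is fully shut (value of joint valve below 0.1 rad and value of joint pan below 0.08 rad), for 0.2 s.
4. the valve is backed off two turns (value of joint valve between 12.366 and 12.766 rad), for 0.2 s.
At the end, for the whole second after the job is handed in: The valve stands two turns (12.566 rad) open within 0.2 rad, the gripper still grips its black handle (over 2 N, the grasp point within 40 mm of the handle's middle), the pan is level within 0.08 rad, and the bystanders have moved less than 30 mm (all of step 4 and value of joint pan below 0.08 rad and contact force between the fingers and valve_handle above 2 N and distance between the grasp point and valve_handle below 0.04 m and distance of each of specimen_jar, brain_model from where it was at the start of the episode below 0.03 m); the arm keeps its last pose, push and grip.
It fails at once if the pan is tipped past 55 degrees (value of joint pan above 0.96 rad).
It fails at once if the valve is run more than half a turn past the setting (value of joint valve above 15.7 rad).
It fails at once if the jar or the brain model is disturbed (distance of any of specimen_jar, brain_model from where it was at the start of the episode above 0.03 m).
It also fails if it takes over 72 s, if anything falls off the work surface, if the arm or the gripper's body presses on something with over 40 N, if the wrist force passes 120 N, or if a joint passes its speed limit or range.

## Working session

There is one attempt and no reset: what is moved stays moved. The work goes in short steps, Python scripts to look and compute and a tool call to move; the robot and the scene stay as the last step left them, time stands still between calls to the robot, and variables do not carry over. Pictures are saved under pics/ and viewed, at most 10 in all, crops included, and the job is handed in when it is done.

Besides the shell and the picture viewer there is one more tool, called after "Request:" as name([rows], argument=value, ...), one row to a line, values as JSON. apply_moves: Moves the arm, as the interface text tells. Its arguments: {"type":"object","properties":{"rows":{"type":"array","items":{"type":"array","items":{"type":"number"}}},"claw":{"type":"number"},"newtons":{"type":"number"}},"required":["rows"]}

```bash
mkdir -p pics; cat > h.py <<'E'
import numpy as np, cv2
from scipy.spatial.transform import Rotation as R
from bench import r
def att(p):
    a=np.array(p["attitude"],float)
    return a if a.shape==(3,3) else (R.from_rotvec(a).as_matrix() if a.size==3 else R.from_quat(a).as_matrix())
def ray(p,uv):
    d=np.array(p["dist"],float); K=np.array(p["intrinsics"],float)
    n=cv2.undistortPoints(np.array([[uv]],float),K,d)[0,0]
    v=att(p)@np.array([n[0],-n[1],-1.]); return np.array(p["eye"]),v/np.linalg.norm(v)
def onz(p,uv,z):
    o,v=ray(p,uv); return o+v*(z-o[2])/v[2]
def tri(rs):
    A=np.zeros((3,3));b=np.zeros(3)
    for o,v in rs:
        M=np.eye(3)-np.outer(v,v);A+=M;b+=M@o
    x=np.linalg.solve(A,b); return x,[np.linalg.norm((np.eye(3)-np.outer(v,v))@(x-o)) for o,v in rs]
def proj(p,X):
    c=att(p).T@(np.array(X)-np.array(p["eye"])); c=np.array([c[0],-c[1],-c[2]])
    return cv2.projectPoints(c.reshape(1,1,3),np.zeros(3),np.zeros(3),np.array(p["intrinsics"],float),np.array(p["dist"],float))[0].ravel()
def save(p,n): cv2.imwrite("pics/"+n+".png",p["pixels"][:,:,::-1])
E
python3 - <<'E'
from h import *
np.set_printoptions(precision=3,suppress=True)
s=r.get_obs(); print(s)
P={n:r.grab_frame(n) for n in("side","top","wrist")}
for n,p in P.items():
    save(p,n); print(n,p["eye"],p["attitude"])
    for t in("pan_stand","pan_hinge","pan_bar","valve_stand","valve_axis","valve_handle","specimen_jar","brain_model"):
        print(n,t,[(np.round(d["point"],1),round(d["conf"],2)) for d in r.landmark_of(p,t)[:3]])
cv2.imwrite("pics/all.png",cv2.resize(np.vstack([P["side"]["pixels"],P["top"]["pixels"]])[:,:,::-1],(480,600)))
E
```

```text
{'clock': 0.0, 'joints': array([-1.237,  0.478,  0.022,  1.556, -0.011,  1.109, -0.083]), 'qvel': array([-0.   ,  0.001,  0.002,  0.001, -0.   , -0.   ,  0.001]), 'tau': array([  0.   , -59.646,   1.608, -28.119,   0.013,   0.009,   0.   ]), 'tcp_pos': array([0.288, 0.61 , 0.23 ]), 'orientation': array([-0.688, -3.065,  0.003]), 'contact_force': array([0.121, 0.23 , 0.016]), 'moment': array([ 0.011, -0.043, -0.001]), 'gripper_force': 0.0, 'grip_width': 0.08533682583312231}
side [0.239 0.534 0.593] [ 0.302 -1.224 -2.43 ]
side pan_stand [(array([239.3, 292.1]), 0.94), (array([233. , 261.1]), 0.57), (array([309.7, 268.2]), 0.55)]
side pan_hinge [(array([232.6, 260.6]), 0.97)]
side pan_bar [(array([306.9, 269.7]), 0.88)]
side valve_stand [(array([432.9, 232.2]), 0.9), (array([389.2, 366.7]), 0.84), (array([317.8, 196. ]), 0.72)]
side valve_axis [(array([395.8, 326.9]), 0.88), (array([320.1, 157.6]), 0.62), (array([446.8, 194.9]), 0.62)]
side valve_handle [(array([364.4, 302.4]), 0.97), (array([320. , 156.6]), 0.65), (array([422.7, 178.9]), 0.61)]
side specimen_jar [(array([381.4, 277.4])
[... 271 characters left out ...]
4)]
top valve_stand [(array([227.1, 291.3]), 0.87), (array([366.7, 186.6]), 0.76), (array([365.5, 289.4]), 0.71)]
top valve_axis [(array([369.1, 297.5]), 0.89), (array([378.3, 177.7]), 0.82), (array([221.9, 297. ]), 0.56)]
top valve_handle [(array([366.7, 280.7]), 0.67), (array([211.3, 279. ]), 0.51), (array([394.7, 193. ]), 0.44)]
top specimen_jar [(array([294.8, 268.8]), 0.82)]
top brain_model [(array([297.8, 129.9]), 0.83), (array([298.1, 268.4]), 0.74)]
wrist [0.22  0.643 0.374] [-0.267 -0.167  1.119]
wrist pan_stand []
wrist pan_hinge []
wrist pan_bar []
wrist valve_stand [(array([ 39.6, 297.5]), 0.65)]
wrist valve_axis []
wrist valve_handle []
wrist specimen_jar []
wrist brain_model []
```

View pics/side.png

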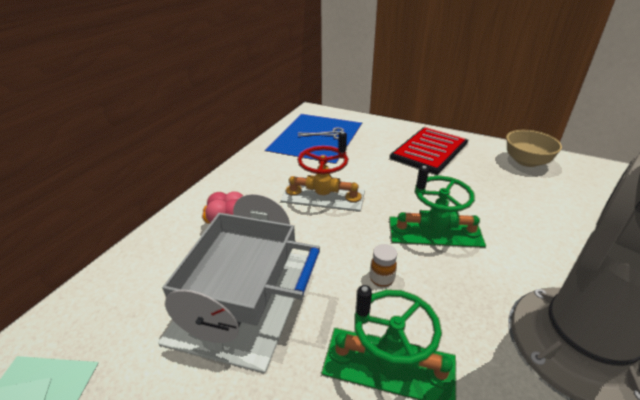

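View pics/top.png

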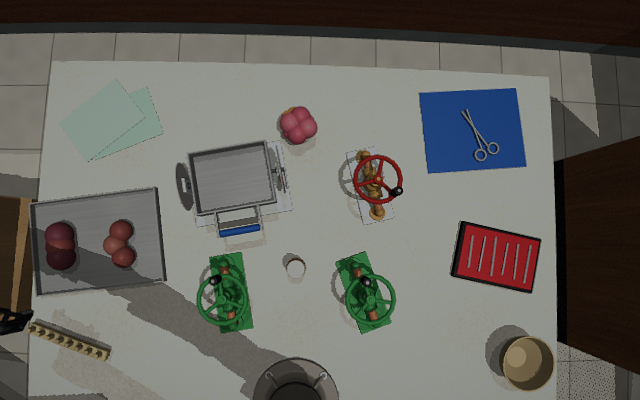

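```bash
python3 - <<'E'
from h import *
np.set_printoptions(precision=3,suppress=True)
S=r.grab_frame("side");T=r.grab_frame("top")
def t(a,b,n): print(n,*tri([ray(S,a),ray(T,b)]))
t((239.3,292.1),(237.6,180.1),"stand");t((232.6,260.6),(232.8,177.1),"hinge");t((306.9,269.7),(243.1,230.3),"bar")
ls=lambda n,z:print(n,z)
for uv in((395.8,326.9),(320.1,157.6),(446.8,194.9)): print("axis side",onz(S,uv,.115))
for uv in((369.1,297.5),(378.3,177.7),(221.9,297)): print("axis top",onz(T,uv,.115))
for uv in((364.4,302.4),(320,156.6),(422.7,178.9)): print("handle side",onz(S,uv,.151))
for uv in((366.7,280.7),(211.3,279),(394.7,193)): print("handle top",onz(T,uv,.151))
for uv in((432.9,232.2),(389.2,366.7),(317.8,196)): print("vst side",onz(S,uv,0))
for uv in((227.1,291.3),(366.7,186.6),(365.5,289.4)): print("vst top",onz(T,uv,0))
t((381.4,277.4),(294.8,268.8),"jar");t((229.1,227.6),(297.8,129.9),"brain")
E
```

```text
stand [0.599 0.173 0.013] [np.float64(0.0012692822884805552), np.float64(0.0012692822884807738)]
hinge [0.597 0.172 0.099] [np.float64(0.0017591734682058727), np.float64(0.0017591734682057456)]
bar [0.462 0.139 0.107] [np.float64(0.001517785839751847), np.float64(0.0015177858397518614)]
axis side [0.291 0.19  0.115]
axis side [ 0.605 -0.2    0.115]
axis side [ 0.29  -0.174  0.115]
axis top [ 0.302 -0.177  0.115]
axis top [ 0.601 -0.198  0.115]
axis top [0.297 0.184 0.115]
handle side [0.339 0.196 0.151]
handle side [ 0.58  -0.148  0.151]
handle side [ 0.343 -0.157  0.151]
handle top [ 0.347 -0.165  0.151]
handle top [0.344 0.202 0.151]
handle top [ 0.558 -0.231  0.151]
vst side [ 0.302 -0.179  0.   ]
vst side [0.29  0.185 0.   ]
vst side [ 0.61  -0.193  0.   ]
vst top [0.293 0.194 0.   ]
vst top [ 0.593 -0.188  0.   ]
vst top [ 0.305 -0.188  0.   ]
jar [0.362 0.01  0.006] [np.float64(0.0023993994088572536), np.float64(0.0023993994088571512)]
brain [ 0.751  0.011 -0.005] [np.float64(0.0017156062598942662), np.float64(0.0017156062598941953)]
```

The side view shows the pan, with its bar at (307,269), left of centre. The red valve is at (323,160) with its handle at (342,143), and the two green look-alikes are in front. The top view agrees: bar ~(239,230), red wheel (378,180), handle (396,191), jar (295,268), brain (298,125).

```bash
cat > tool.py <<'E'
from h import *
def delta(pos,Rm=None):
    "units from current measured pose to TCP target pos (and matrix Rm)"
    s=r.get_obs(); C=R.from_rotvec(s["orientation"])
    d=C.inv().apply(np.array(pos)-s["tcp_pos"])/.25
    w=(C.inv()*R.from_matrix(Rm)).as_rotvec()/(np.pi/2) if Rm is not None else np.zeros(3)
    return np.round(d,3),np.round(w,3)
def down(yaw): # tool z down, tool y along world direction yaw; choose nearest half turn
    s=r.get_obs(); C=R.from_rotvec(s["orientation"]); best=None
    for k in(0,np.pi):
        y=np.array([np.cos(yaw+k),np.sin(yaw+k),0]);z=np.array([0,0,-1.]);M=np.c_[np.cross(y,z),y,z]
        a=(C.inv()*R.from_matrix(M)).magnitude()
        if best is None or a<best[0]: best=(a,M)
    return best[1]
E
python3 - <<'E'
from tool import *
np.set_printoptions(precision=3,suppress=True)
S=r.grab_frame("side");T=r.grab_frame("top")
C=R.from_rotvec(r.get_obs()["orientation"]).as_matrix(); print("tool axes",C.T)
for n,p in(("S",S),("T",T)):
    hsv=cv2.cvtColor(p["pixels"],cv2.COLOR_RGB2HSV)
    m=cv2.inRange(hsv,(100,120,50),(125,255,255))
    k,l,st,c=cv2.connectedComponentsWithStats(m)
    for i in range(1,k):
        if st[i,4]>60 :
            yx=np.argwhere(l==i)[:,::-1].astype(np.float32); b=cv2.minAreaRect(yx);q=cv2.boxPoints(b)
            if max(b[1])>70: continue
            e=sorted(((np.linalg.norm(q[j]-q[(j+1)%4]),j) for j in range(4)))[:2]
            E=[(q[j]+q[(j+1)%4])/2 for _,j in e]
            X=[onz(p,x,.116) for x in E]; d=X[0]-X[1]
            print(n,c[i],b,X,np.linalg.norm(d),"yaw",np.arctan2(-d[0],d[1])if d[1]>0 else np.arctan2(d[0],-d[1]),"mid",(X[0]+X[1])/2)
E
```

```text
tool axes [[-0.904  0.428 -0.   ]
 [ 0.428  0.904  0.   ]
 [ 0.    -0.    -1.   ]]
S [324.509 152.481] ((324.5, 152.5), (25.0, 5.0), -0.0) [array([ 0.634, -0.212,  0.116]), array([ 0.577, -0.239,  0.116])] 0.06342447711881007 yaw -1.1322894247267001 mid [ 0.605 -0.226  0.116]
S [306.911 269.287] ((306.8747253417969, 268.8309631347656), (8.897858619689941, 45.42457962036133), 20.725557327270508) [array([0.45 , 0.192, 0.116]), array([0.471, 0.094, 0.116])] 0.1004215695490137 yaw 0.20911021681089295 mid [0.461 0.143 0.116]
T [239.5   230.107] ((239.30398559570312, 230.1719970703125), (6.708204746246338, 40.606998443603516), 79.69515228271484) [array([0.451, 0.195, 0.116]), array([0.471, 0.097, 0.116])] 0.09987513858926424 yaw 0.20325377659451935 mid [0.461 0.146 0.116]
```

```bash
python3 - <<'E'
from tool import *
print(delta([.462,.145,.21],down(.206)))
E
```

```text
(array([-1.423, -1.386,  0.085]), array([0.   , 0.   , 0.588]))
```

Request:
apply_moves([
  [-0.2,-0.2,0,0,0,0.09],
  [-0.37,-0.36,0.02,0,0,0.18],
  [-0.54,-0.53,0.04,0,0,0.24],
  [-0.71,-0.69,0.04,0,0,0.3],
  [-0.71,-0.69,0.04,0,0,0.3],
], claw=0.55, newtons=40)

```text
clock: 2.17
tcp_pos: [0.3779, 0.3732, 0.2216]
orientation: [1.397, 2.812, -0.002]
contact_force: [-0.7, 0.9, 0.3]
grip_width: 0.0468
gripper_force: 0.0
```

```bash
python3 - <<'E'
from tool import *
print(delta([.462,.145,.21],down(.206)))
E
```

```text
(array([-0.93 , -0.283,  0.048]), array([0.   , 0.001, 0.282]))
```

Request:
apply_moves([
  [-0.23,-0.07,0.01,0,0,0.09],
  [-0.46,-0.14,0.02,0,0,0.18],
  [-0.69,-0.21,0.03,0,0,0.282],
  [-0.93,-0.283,0.048,0,0,0.282],
  [-0.93,-0.283,0.048,0,0,0.282],
])

```text
clock: 2.8
tcp_pos: [0.4629, 0.147, 0.2095]
orientation: [1.979, 2.439, -0.0]
contact_force: [-0.1, 0.2, 0.7]
grip_width: 0.047
gripper_force: 0.0
```

```bash
python3 - <<'E'
from tool import *
np.set_printoptions(precision=3,suppress=True)
s=r.get_obs();p=r.grab_frame("wrist"); im=p["pixels"][:,:,::-1].copy()
for X in([.4513,.194,.113],[.4713,.097,.113],[.462,.145,.113],list(s["tcp_pos"])): cv2.circle(im,tuple(int(v) for v in proj(p,X)),4,(0,255,0),1)
cv2.imwrite("pics/w1.png",im)
hsv=cv2.cvtColor(p["pixels"],cv2.COLOR_RGB2HSV)
yx=np.argwhere(cv2.inRange(hsv,(100,120,50),(125,255,255))>0)[:,::-1].astype(np.float32)
print(cv2.minAreaRect(yx),[proj(p,X) for X in([.4513,.194,.113],[.4713,.097,.113])])
print(delta([.462,.145,.094],down(.206)),r.landmark_of(p,"pan_bar"),s["joints"])
E
```

```text
((316.9999694824219, 199.99996948242188), (123.99998474121094, 21.999996185302734), 90.0) [array([318.833, 139.301]), array([318.662, 259.005])]
(array([-0.019, -0.005,  0.462]), array([ 0.   , -0.   ,  0.004])) [{'point': [313.2, 201.2], 'conf': 0.56}] [-0.772  0.191  0.382  2.041 -0.088  0.924 -0.135]
```

View pics/w1.png

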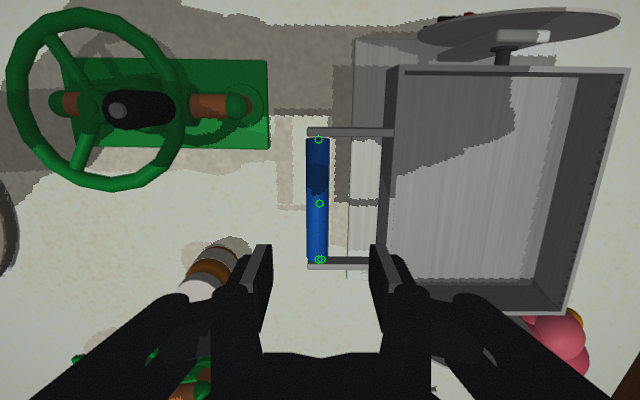

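The wrist view shows the bar at (317,200), within 2 px of the prediction, between the fingers. I'll go down.

Request:
apply_moves([
  [-0.015,-0.005,0.15,0,0,0.004],
  [-0.019,-0.005,0.3,0,0,0.004],
  [-0.019,-0.005,0.42,0,0,0.004],
  [-0.019,-0.005,0.46,0,0,0.004],
  [-0.019,-0.005,0.46,0,0,0.004],
])

```text
clock: 3.52
tcp_pos: [0.461, 0.1475, 0.0942]
orientation: [-1.975, -2.442, 0.001]
contact_force: [0.3, 0.1, -0.7]
grip_width: 0.0467
gripper_force: 0.0
```

Request:
apply_moves([
  [0,0,0,0,0,0],
  [0,0,0,0,0,0],
  [0,0,0,0,0,0],
  [0,0,0,0,0,0],
  [0,0,0,0,0,0],
], claw=0)

```text
clock: 4.15
tcp_pos: [0.4604, 0.1465, 0.0951]
orientation: [-1.977, -2.439, 0.0]
contact_force: [-4.3, -0.1, 6.7]
grip_width: 0.0167
gripper_force: 38.9
```

```bash
python3 - <<'E'
from tool import *
np.set_printoptions(precision=3,suppress=True)
C=R.from_rotvec(r.get_obs()["orientation"]); print(r.get_obs()["tcp_pos"],C.as_matrix().T)
a0=np.arctan2(13,135);L=np.hypot(.135,.013);xs=np.array([np.cos(.206),np.sin(.206),0])
for a in np.radians([8,16,24,32,40]):
    d=xs*(.135-L*np.cos(a0+a))+np.array([0,0,L*np.sin(a0+a)-.013]); print(np.degrees(a),C.inv().apply(d)/.25)
E
```

```text
[0.46  0.147 0.095] [[-0.207  0.978  0.001]
 [ 0.978  0.207 -0.001]
 [-0.001  0.001 -1.   ]]
8.0 [ 0.     0.012 -0.075]
16.0 [ 0.     0.035 -0.147]
24.000000000000004 [ 0.     0.068 -0.215]
32.0 [ 0.     0.109 -0.278]
40.0 [-0.     0.159 -0.335]
```

Gripped (16.7 mm). Tipping to 40°.

Request:
apply_moves([
  [0,0.012,-0.075,0,0,0],
  [0,0.035,-0.147,0,0,0],
  [0,0.068,-0.215,0,0,0],
  [0,0.109,-0.278,0,0,0],
  [0,0.159,-0.335,0,0,0],
])

```text
clock: 4.78
tcp_pos: [0.4992, 0.1544, 0.1787]
orientation: [-1.977, -2.439, 0.001]
contact_force: [1.3, 1.2, -6.6]
grip_width: 0.0166
gripper_force: 39.6
```

Request:
apply_moves([
  [0,0,0,0,0,0],
  [0,0,0,0,0,0],
  [0,0,0,0,0,0],
  [0,0,0,0,0,0],
  [0,0,0,0,0,0],
])

```text
clock: 5.4
tcp_pos: [0.4997, 0.1545, 0.179]
orientation: [-1.978, -2.44, -0.001]
contact_force: [-3.3, -0.5, 6.3]
grip_width: 0.0166
gripper_force: 40.8
```

```bash
python3 - <<'E'
from tool import *
s=r.get_obs(); print(s["tcp_pos"],s["contact_force"],s["grip_width"])
d=s["tcp_pos"]+[0,0,.019]-np.array([.594,.173,.1]); print(np.degrees(np.arctan2(d[2],np.hypot(d[0],d[1]))-np.arctan2(13,135)))
p=r.grab_frame("side"); cv2.imwrite("pics/s2.png",cv2.resize(p["pixels"][180:380,140:400,::-1],None,fx=2.5,fy=2.5))
E
```

```text
[0.4996921  0.15454185 0.17902054] [-3.3385249  -0.5478619   6.31619905] 0.01664233995554679
40.06724607759988
```

View pics/s2.png

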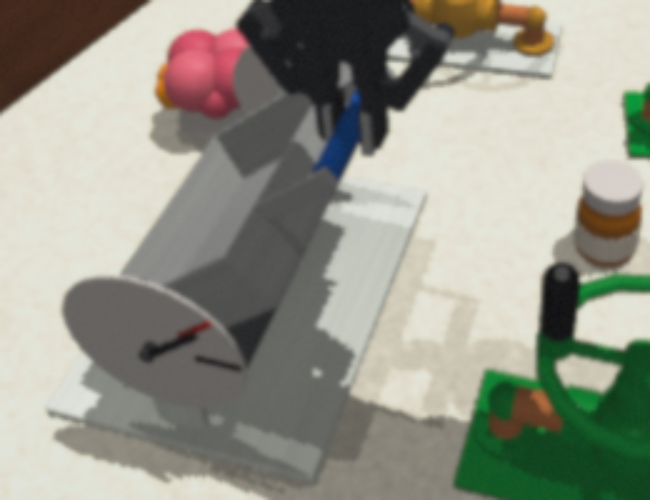

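The pointer on the white scale (crop pixel 175,343) lies on the red tick, so the pan is at 40°. I'll hold it a little longer, then lower it.

Request:
apply_moves([
  [0,0,0,0,0,0],
  [0,0,0,0,0,0],
  [0,0,0,0,0,0],
  [0,0,0,0,0,0],
  [0,0,0,0,0,0],
])

```text
clock: 6.08
tcp_pos: [0.4997, 0.1546, 0.179]
orientation: [-1.978, -2.44, -0.001]
contact_force: [-3.8, -0.6, 6.8]
grip_width: 0.0164
gripper_force: 40.8
```

Request:
apply_moves([
  [0,-0.05,0.057,0,0,0],
  [0,-0.091,0.12,0,0,0],
  [0,-0.124,0.188,0,0,0],
  [0,-0.147,0.26,0,0,0],
  [0,-0.157,0.31,0,0,0],
])

```text
clock: 6.7
tcp_pos: [0.461, 0.1466, 0.1003]
orientation: [-1.977, -2.44, -0.0]
contact_force: [-3.2, 1.8, 2.5]
grip_width: 0.0168
gripper_force: 40.3
```

Request:
apply_moves([
  [0,-0.001,0.015,0,0,0],
  [0,-0.002,0.03,0,0,0],
  [0,-0.002,0.035,0,0,0],
  [0,-0.002,0.035,0,0,0],
])

```text
clock: 7.2
tcp_pos: [0.4606, 0.1466, 0.0946]
orientation: [-1.977, -2.438, -0.0]
contact_force: [-17.7, -1.5, 40.2]
grip_width: 0.0166
gripper_force: 44.3
```

On the stop: it pushes back with 40 N. I'll release, rise and measure the valve.

Request:
apply_moves([
  [0,0,-0.01,0,0,0],
  [0,0,-0.01,0,0,0],
  [0,0,-0.01,0,0,0],
  [0,0,-0.01,0,0,0],
], claw=0.6)

```text
clock: 7.7
tcp_pos: [0.4614, 0.1461, 0.0941]
orientation: [1.978, 2.44, -0.0]
contact_force: [-0.2, 0.4, -0.3]
grip_width: 0.0513
gripper_force: 0.0
```

Request:
apply_moves([
  [0,0,-0.1,0,0,0],
  [0,0,-0.25,0,0,0],
  [0,0,-0.45,0,0,0],
  [0,0,-0.62,0,0,0],
  [0,0,-0.62,0,0,0],
])

```text
clock: 8.32
tcp_pos: [0.4633, 0.1469, 0.2524]
orientation: [1.977, 2.439, 0.01]
contact_force: [-0.4, 1.0, -1.1]
grip_width: 0.0516
gripper_force: 0.0
```

```bash
python3 - <<'E'
from tool import *
np.set_printoptions(precision=4,suppress=True)
s=r.get_obs();S=r.grab_frame("side");T=r.grab_frame("top")
L=r.landmark_of
for t in("valve_stand","valve_axis","valve_handle"):
    for n,p in(("S",S),("T",T)): print(t,n,[(d["point"],round(d["conf"],2)) for d in L(p,t)])
for n,p in(("S",S),("T",T)):
    hsv=cv2.cvtColor(p["pixels"],cv2.COLOR_RGB2HSV); hh=(hsv[...,0]<6)|(hsv[...,0]>174)
    m=(hh&(hsv[...,1]>170)&(hsv[...,2]>60)).astype(np.uint8)
    k,l,st,c=cv2.connectedComponentsWithStats(cv2.dilate(m,np.ones((3,3))))
    u=proj(p,[.602,-.198,.115]); i=min(range(1,k),key=lambda i:np.linalg.norm(c[i]-u)+ (1e3 if st[i,4]<150 else 0))
    q=cv2.convexHull(np.argwhere((l==i)&(m>0))[:,::-1].astype(np.int32))
    X=np.array([onz(p,x,.115)[:2] for x in q[:,0].astype(float)],np.float32)
    print(n,st[i],"wheel circ",cv2.minEnclosingCircle(X),cv2.fitEllipse(X))
cv2.imwrite("pics/t3.png",cv2.resize(T["pixels"][120:250,320:440,::-1],None,fx=4,fy=4)); save(T,"T3")
print(s["tcp_pos"],s["joints"])
E
```

```text
valve_stand S [([387.2, 367.2], 0.62), ([323.8, 197.1], 0.57), ([438.3, 230.8], 0.56)]
valve_stand T [([233.7, 292.8], 0.96), ([367.9, 186.6], 0.78), ([364.5, 290.9], 0.7), ([375.9, 180.2], 0.58)]
valve_axis S [([446.1, 195.0], 0.93), ([394.7, 326.9], 0.83), ([323.6, 159.2], 0.8)]
valve_axis T [([221.0, 296.6], 0.86), ([377.0, 180.7], 0.6), ([368.1, 297.7], 0.56)]
valve_handle S [([364.3, 301.7], 0.72), ([422.3, 181.8], 0.58), ([342.7, 140.6], 0.45), ([234.7, 259.9], 0.35)]
valve_handle T [([297.1, 266.1], 0.69), ([397.2, 188.4], 0.49)]
S [ 393  127   73   42 1670] wheel circ ((0.3731975257396698, -0.37605634331703186), 0.10558872669935226) ((0.3731865882873535, -0.37290793657302856), (0.13569039106369019, 0.3030654489994049), 168.6931915283203)
T [ 352  154   52   51 1150] wheel circ ((0.597693920135498, -0.19543318450450897), 0.06306156516075134) ((0.597200334072113, -0.195405513048172), (0.12362322956323624, 0.1245749294757843), 171.2163543701172)
[0.4633 0.1469 0.2524] [-0.799   0.1345  0.4043  1.9961 -0.0633  1.0159 -0.1566]
```

View pics/t3.png

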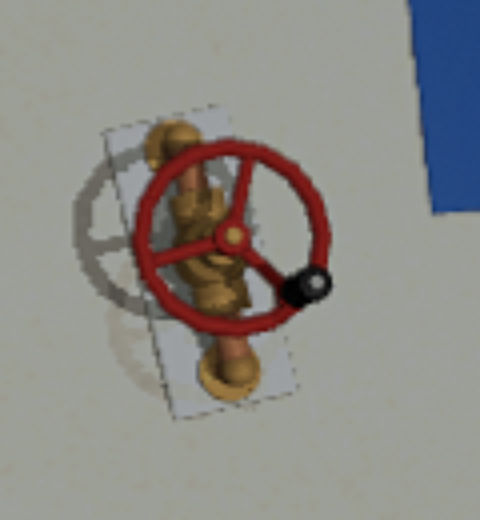

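The top crop shows the wheel hub at (232,236), the black handle at (314,284), and the stand's long side tilted about 13.6°. That puts the handle near 236° in the world, about 3.9 rad open.

```bash
python3 - <<'E'
from tool import *
np.set_printoptions(precision=4,suppress=True)
S=r.grab_frame("side");T=r.grab_frame("top")
print(tri([ray(S,(323.6,159.2)),ray(T,(377.5,180))]),tri([ray(S,(342.7,140.6)),ray(T,(396.5,190))]),onz(T,(398.5,191),.175),onz(T,(377.5,179),.125))
print(delta([.569,-.239,.25]))
E
```

```text
(array([ 0.5941, -0.1958,  0.1152]), [np.float64(0.0005091746704968115), np.float64(0.000509174670496751)]) (array([ 0.563 , -0.2351,  0.1548]), [np.float64(0.0024796830334125), np.float64(0.0024796830334124524)]) [ 0.5605 -0.2339  0.175 ] [ 0.5956 -0.1936  0.125 ]
(array([-1.596,  0.104, -0.004]), array([0., 0., 0.]))
```

Request:
apply_moves([
  [-0.2,0.01,0,0,0,0],
  [-0.4,0.02,0,0,0,0],
  [-0.6,0.04,0,0,0,0],
  [-0.79,0.05,0,0,0,0],
  [-0.99,0.06,0,0,0,0],
])

```text
clock: 9.45
tcp_pos: [0.5275, -0.0941, 0.2492]
orientation: [-1.977, -2.441, -0.0]
contact_force: [0.4, 1.3, -0.2]
grip_width: 0.0514
gripper_force: 0.0
```

Request:
apply_moves([
  [-0.15,0.01,0,0,0,0],
  [-0.3,0.02,0,0,0,0],
  [-0.45,0.03,0,0,0,0],
  [-0.53,0.03,0,0,0,0],
  [-0.53,0.03,0,0,0,0],
])

```text
clock: 10.07
tcp_pos: [0.5615, -0.2226, 0.2489]
orientation: [1.982, 2.437, -0.002]
contact_force: [-0.1, -0.6, -0.2]
grip_width: 0.0512
gripper_force: 0.0
```

```bash
python3 - <<'E'
from tool import *
np.set_printoptions(precision=4,suppress=True)
s=r.get_obs();p=r.grab_frame("wrist"); im=p["pixels"][:,:,::-1].copy()
for X in([.563,-.235,.151],[.596,-.195,.115],[.563,-.235,.175],list(s["tcp_pos"])): cv2.circle(im,tuple(int(v) for v in proj(p,X)),4,(255,255,0),1)
cv2.imwrite("pics/w4.png",im)
for t,z in(("valve_axis",.115),("valve_handle",.151),("valve_stand",0)): print(t,[(d["point"],round(d["conf"],2),onz(p,d["point"],z)) for d in r.landmark_of(p,t)])
print(s["tcp_pos"],s["joints"],delta([.563,-.235,.136],down(.206)))
E
```

```text
valve_axis [([366.2, 167.6], 0.9, array([ 0.5965, -0.1956,  0.115 ])), ([16.2, 73.1], 0.77, array([ 0.2959, -0.1769,  0.115 ]))]
valve_handle [([37.4, 57.5], 0.58, array([ 0.344 , -0.1596,  0.151 ]))]
valve_stand [([105.7, 82.2], 0.84, array([ 0.296 , -0.1784,  0.    ])), ([353.5, 148.3], 0.66, array([ 0.5965, -0.1951,  0.    ]))]
[ 0.5615 -0.2226  0.2489] [-0.1848  0.3871  0.6061  1.7435 -0.2439  1.0876  0.7065] (array([-0.063, -0.009,  0.452]), array([-0.   , -0.001,  0.003]))
```

View pics/w4.png

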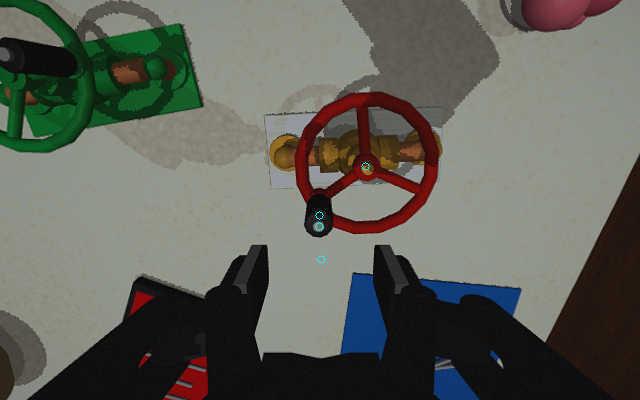

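The wrist view confirms the red wheel hub at (366,168) and the handle at (319,220), right where I projected them. Going down and gripping.

Request:
apply_moves([
  [-0.03,-0.005,0,0,0,0],
  [-0.063,-0.009,0.1,0,0,0],
  [-0.063,-0.009,0.25,0,0,0],
  [-0.063,-0.009,0.4,0,0,0],
  [-0.063,-0.009,0.452,0,0,0],
])

```text
clock: 10.9
tcp_pos: [0.5618, -0.2361, 0.1343]
orientation: [-1.976, -2.439, 0.002]
contact_force: [-0.7, 0.3, 0.6]
grip_width: 0.0512
gripper_force: 0.0
```

Request:
apply_moves([
  [0,0,0,0,0,0],
  [0,0,0,0,0,0],
  [0,0,0,0,0,0],
  [0,0,0,0,0,0],
  [0,0,0,0,0,0],
], claw=0, newtons=40)

```text
clock: 11.52
tcp_pos: [0.5636, -0.2375, 0.1376]
orientation: [1.977, 2.439, 0.001]
contact_force: [-1.6, -2.3, 6.6]
grip_width: 0.0204
gripper_force: 39.9
```

```bash
cat > arc.py <<'E'
from tool import *
import sys
np.set_printoptions(precision=3,suppress=True)
A=np.array([.5965,-.1955])
s=r.get_obs();C=R.from_rotvec(s["orientation"]);d=s["tcp_pos"][:2]-A
a=np.degrees(np.arctan2(d[1],d[0]))
print("angle",a,"rad",np.hypot(*d),"F",s["contact_force"],s["grip_width"],s["gripper_force"],s["joints"],s["clock"])
for start,step,n in [eval(x) for x in sys.argv[1:]]:
    st=a if start is None else start
    b0=np.r_[A+.052*np.array([np.cos(np.radians(st)),np.sin(np.radians(st))]),s["tcp_pos"][2]]
    if start is None: b0=s["tcp_pos"]
    print("from",st)
    for k in range(1,n+1):
        t=np.radians(st+step*k); q=np.r_[A+.052*np.array([np.cos(t),np.sin(t)]),b0[2]]
        print(np.round(C.inv().apply(q-b0)/.25,3)[:2])
E
python3 arc.py "(None,-22,5)"
```

```text
angle -128.0595249768453 rad 0.05340213151598369 F [-1.627 -2.25   6.57 ] 0.02041322264692201 39.941149950027466 [-0.104  0.525  0.545  1.828 -0.343  0.882  0.81 ] 11.525
from -128.0595249768453
[ 0.073 -0.034]
[ 0.152 -0.044]
[ 0.228 -0.023]
[0.292 0.024]
[0.333 0.092]
```

Request:
apply_moves([
  [0.073,-0.034,0,0,0,0],
  [0.152,-0.044,0,0,0,0],
  [0.228,-0.023,0,0,0,0],
  [0.292,0.024,0,0,0,0],
  [0.333,0.092,0,0,0,0],
])

```text
clock: 12.15
tcp_pos: [0.5714, -0.153, 0.1377]
orientation: [1.973, 2.433, -0.0]
contact_force: [8.8, -19.1, -5.2]
grip_width: 0.0208
gripper_force: 40.5
```

```bash
python3 arc.py "(None,-20,5)" "(-238,-20,5)"
```

```text
angle 120.56903113284326 rad 0.04931371775127239 F [  8.775 -19.111  -5.247] 0.020837569713978224 40.45856952667236 [-0.259  0.49   0.547  1.881 -0.326  0.852  0.659] 12.15
from 120.56903113284326
[0.021 0.068]
[0.007 0.139]
[-0.031  0.2  ]
[-0.087  0.246]
[-0.156  0.269]
from -238
[0.013 0.071]
[0.    0.142]
[-0.036  0.205]
[-0.091  0.251]
[-0.159  0.276]
```

```bash
cat > arc2.py <<'E'
from tool import *
import sys
np.set_printoptions(precision=3,suppress=True)
Ax,Ay,cx,cy,st,step,n=map(float,sys.argv[1:]);A=np.array([Ax,Ay]);c=np.array([cx,cy])
s=r.get_obs();d=s["tcp_pos"][:2]-A
print("now",np.degrees(np.arctan2(d[1],d[0])),np.hypot(*d),s["contact_force"],s["tcp_pos"],s["clock"])
C=R.from_rotvec([1.977,2.439,0])
for k in range(1,int(n)+1):
    t=np.radians(st+step*k);q=A+.052*np.array([np.cos(t),np.sin(t)])
    print(np.round(C.inv().apply(np.r_[q-c,0])/.25,3)[:2],q)
E
python3 arc2.py .597 -.198 .5672 -.150 -238 -20 5
```

```text
now 119.63753300104615 0.051727384371583536 [  8.775 -19.111  -5.247] [ 0.571 -0.153  0.138] 12.15
[-0.005  0.077] [ 0.586 -0.147]
[-0.017  0.148] [ 0.604 -0.147]
[-0.053  0.21 ] [ 0.621 -0.152]
[-0.108  0.257] [ 0.636 -0.163]
[-0.176  0.282] [ 0.645 -0.179]
```

Request:
apply_moves([
  [-0.005,0.077,0,0,0,0],
  [-0.017,0.148,0,0,0,0],
  [-0.053,0.21,0,0,0,0],
  [-0.108,0.257,0,0,0,0],
  [-0.176,0.282,0,0,0,0],
])

```text
clock: 12.78
tcp_pos: [0.6462, -0.1794, 0.1375]
orientation: [-1.977, -2.44, 0.002]
contact_force: [-11.1, -1.5, 14.7]
grip_width: 0.0211
gripper_force: 42.4
```

```bash
python3 arc2.py .597 -.198 .645 -.179 22 -4 5
```

```text
now 20.761696349060728 0.0525909789659121 [-11.146  -1.459  14.706] [ 0.646 -0.179  0.137] 12.775
[-0.013  0.003] [ 0.646 -0.182]
[-0.027  0.004] [ 0.647 -0.185]
[-0.042  0.004] [ 0.648 -0.189]
[-0.056  0.003] [ 0.649 -0.193]
[-0.071  0.001] [ 0.649 -0.196]
```

Request:
apply_moves([
  [-0.013,0,0,0,0,0],
  [-0.027,0,0,0,0,0],
  [-0.042,0,0,0,0,0],
  [-0.05,0,0,0,0,0],
  [-0.05,0,0,0,0,0],
])

```text
clock: 13.4
tcp_pos: [0.648, -0.1853, 0.1374]
orientation: [-1.968, -2.437, -0.006]
contact_force: [-11.1, 11.2, 20.2]
grip_width: 0.0211
gripper_force: 42.8
```

```bash
python3 arc2.py .597 -.198 .649 -.191 8 -4 1
```

```text
now 14.011648305633031 0.052565999892155976 [-11.078  11.221  20.218] [ 0.648 -0.185  0.137] 13.4
[-0.013 -0.003] [ 0.649 -0.194]
```

Request:
apply_moves([
  [-0.015,-0.01,0,0,0,0],
  [-0.02,-0.01,0,0,0,0],
  [-0.02,-0.01,0,0,0,0],
  [-0.02,-0.01,0,0,0,0],
])

```text
clock: 13.9
tcp_pos: [0.648, -0.1853, 0.1374]
orientation: [-1.961, -2.439, -0.014]
contact_force: [-10.3, 21.6, 21.3]
grip_width: 0.0213
gripper_force: 42.8
```

```bash
python3 arc2.py .597 -.198 .645 -.195 13.6 24 5;python3 - <<'E'
from tool import *
p=r.grab_frame("top"); cv2.imwrite("pics/t5.png",cv2.resize(p["pixels"][100:260,280:440,::-1],None,fx=3.5,fy=3.5))
E
```

```text
now 13.97553933877966 0.05254781339249981 [-10.339  21.591  21.254] [ 0.648 -0.185  0.137] 13.9
[ 0.118 -0.003] [ 0.638 -0.166]
[ 0.187 -0.056] [ 0.622 -0.152]
[ 0.228 -0.132] [ 0.601 -0.146]
[ 0.234 -0.218] [ 0.58  -0.149]
[ 0.205 -0.299] [ 0.561 -0.16 ]
```

View pics/t5.png

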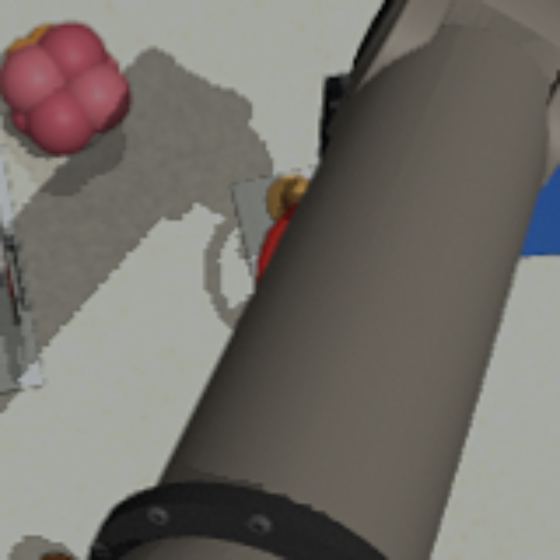

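The arm covers the wheel in this view (only its edge shows at (270,240)), but the handle did not move under 21 N, so the valve is shut against its stop. The pan's edge and the brain are undisturbed. Now the two turns back.

```bash
python3 arc2.py .597 -.198 .646 -.197 14 24 5; for a in 134 254 14; do python3 - $a <<'E'
import numpy as np,sys
st=float(sys.argv[1]);x=np.array([-.207,.978]);y=np.array([.978,.207])
f=lambda t:.052*np.array([np.cos(np.radians(t)),np.sin(np.radians(t))])
print(st,[[round(float(a@(f(st+24*k)-f(st))/.25),3) for a in(x,y)] for k in range(1,6)])
E
done
```

```text
now 13.95088187352875 0.052530977548042555 [-9.673 22.404 20.58 ] [ 0.648 -0.185  0.137] 13.95
[ 0.128 -0.006] [ 0.638 -0.166]
[ 0.196 -0.059] [ 0.621 -0.152]
[ 0.237 -0.135] [ 0.601 -0.146]
[ 0.243 -0.222] [ 0.579 -0.149]
[ 0.213 -0.303] [ 0.561 -0.161]
134.0 [[-0.06, -0.062], [-0.14, -0.094], [-0.227, -0.091], [-0.304, -0.053], [-0.36, 0.013]]
254.0 [[-0.024, 0.083], [-0.012, 0.169], [0.034, 0.242], [0.106, 0.29], [0.191, 0.305]]
14.0 [[0.084, -0.021], [0.152, -0.074], [0.192, -0.151], [0.198, -0.237], [0.169, -0.318]]
```

Request:
apply_moves([
  [0.128,-0.006,-0.01,0,0,0],
  [0.196,-0.059,-0.01,0,0,0],
  [0.237,-0.135,-0.01,0,0,0],
  [0.243,-0.222,-0.01,0,0,0],
  [0.213,-0.303,-0.01,0,0,0],
])

```text
clock: 14.58
tcp_pos: [0.5621, -0.1599, 0.1379]
orientation: [1.976, 2.441, -0.001]
contact_force: [10.4, -9.2, -16.0]
grip_width: 0.0207
gripper_force: 41.9
```

Request:
apply_moves([
  [-0.06,-0.062,0,0,0,0],
  [-0.14,-0.094,0,0,0,0],
  [-0.227,-0.091,0,0,0,0],
  [-0.304,-0.053,0,0,0,0],
  [-0.36,0.013,0,0,0,0],
])

```text
clock: 15.2
tcp_pos: [0.5823, -0.248, 0.1377]
orientation: [-1.977, -2.435, 0.001]
contact_force: [0.1, 4.4, -3.4]
grip_width: 0.0205
gripper_force: 42.9
```

```bash
python3 arc2.py .597 -.198 .5827 -.248 254 24 1
```

```text
now -106.42423469824298 0.05215085018949762 [ 0.099  4.441 -3.355] [ 0.582 -0.248  0.138] 15.2
[-0.024  0.083] [ 0.604 -0.249]
```

Tracking is excellent (measured 253.6° for 254° commanded). Continuing.

Request:
apply_moves([
  [-0.024,0.083,0,0,0,0],
  [-0.012,0.169,0,0,0,0],
  [0.034,0.242,0,0,0,0],
  [0.106,0.29,0,0,0,0],
  [0.191,0.305,0,0,0,0],
])

```text
clock: 15.82
tcp_pos: [0.6475, -0.1833, 0.1378]
orientation: [-1.975, -2.439, 0.003]
contact_force: [-9.3, -4.3, -4.3]
grip_width: 0.021
gripper_force: 42.9
```

Request:
apply_moves([
  [0.084,-0.021,0,0,0,0],
  [0.152,-0.074,0,0,0,0],
  [0.192,-0.151,0,0,0,0],
  [0.198,-0.237,0,0,0,0],
  [0.169,-0.318,0,0,0,0],
])

```text
clock: 16.45
tcp_pos: [0.5619, -0.1601, 0.1381]
orientation: [1.975, 2.439, -0.0]
contact_force: [13.8, -11.6, -27.4]
grip_width: 0.021
gripper_force: 40.8
```

Request:
apply_moves([
  [-0.06,-0.062,0,0,0,0],
  [-0.14,-0.094,0,0,0,0],
  [-0.227,-0.091,0,0,0,0],
  [-0.304,-0.053,0,0,0,0],
  [-0.36,0.013,0,0,0,0],
])

```text
clock: 17.08
tcp_pos: [0.5814, -0.2477, 0.1379]
orientation: [-1.978, -2.436, 0.003]
contact_force: [-0.8, 1.2, -10.2]
grip_width: 0.0211
gripper_force: 42.6
```

Request:
apply_moves([
  [-0.024,0.083,0,0,0,0],
  [-0.012,0.169,0,0,0,0],
  [0.034,0.242,0,0,0,0],
  [0.106,0.29,0,0,0,0],
  [0.191,0.305,0,0,0,0],
])

```text
clock: 17.7
tcp_pos: [0.6473, -0.1827, 0.1378]
orientation: [-1.975, -2.439, 0.002]
contact_force: [-10.4, -5.1, -8.0]
grip_width: 0.0208
gripper_force: 42.8
```

Request:
apply_moves([
  [0,0,0,0,0,0],
  [0,0,0,0,0,0],
  [0,0,0,0,0,0],
  [0,0,0,0,0,0],
])

```text
clock: 18.2
tcp_pos: [0.6478, -0.1848, 0.138]
orientation: [-1.977, -2.439, 0.001]
contact_force: [-4.8, -0.4, -16.4]
grip_width: 0.0209
gripper_force: 42.0
```

```bash
python3 arc2.py .597 -.198 .6475 -.1854 14 1 1; python3 - <<'E'
from tool import *
S=r.grab_frame("side");T=r.grab_frame("top")
cv2.imwrite("pics/end.png",np.vstack([S["pixels"][100:350,120:480],T["pixels"][80:330,160:520]])[:,:,::-1])
E
```

```text
now 14.617922065956158 0.05248500423911946 [ -4.841  -0.404 -16.388] [ 0.648 -0.185  0.138] 18.2
[ 0.004 -0.   ] [ 0.647 -0.185]
```

View pics/end.png

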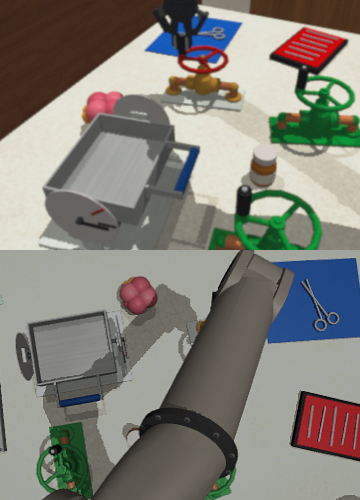

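The pan is level, with its bar back at (186,170). The jar (264,163) and brain are in place, and the gripper holds the handle at (190,50). The handle is 0.6° from where it stood shut, two turns later, so I'm handing in.

```bash
python3 -c "
from bench import r
print(r.hand_in())"
```

```text
the job is handed in; nothing more can be done
None
```

I tipped the pan to 40°, held it for over a second and set it back on its stop, then shut the valve and backed it off two full turns; the gripper still holds the black handle, and the job is handed in (no verdict was returned).

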